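Check a mixer's taper spindle with a plug gauge and drift it out

ROBOT

A 7-joint arm with a two-finger parallel gripper is mounted at the origin on the work surface. World frame = base frame: x ahead of the robot, y to its left, z up, the work surface at z = 0. Lengths are in m, angles in rad, forces in N, time in s.
With the tool pointing down it reaches from about 0.35 to 0.9 m from the base axis. Payload 8.1 kg.
Tool frame: the origin (TCP) lies midway between the tips of the shut fingers; the grasp point (between the pads) lies 19 mm behind it; z points along the fingers, y is the line along which they close (so a half turn about z gives the same grasp; the last joint's range is limited). The gripper opens to 85 mm and grips with 20 to 120 N. Pads are 22 mm wide; open, the fingers measure 114 mm over their backs; the gripper's body (76 mm by 85 mm) begins 54 mm behind the grasp point. The pads swing forward as they close: fully open they stand 13 mm farther back than shut.
Start: joints at [-1.298, 0.434, 0.025, 1.573, -0.012, 1.134, -0.075], TCP at [0.229, 0.581, 0.231] pointing down, gripper open.
Joint ranges: [-2.62, 2.62], [-0.44, 2.09], [-1.27, 1.32], [0.08, 2.57], [-1.32, 4.46], [0.12, 2], [-2.74, 2.74]. Speed limits (rad/s): [2.22, 2.22, 3.01, 3.01, 3.14, 3.14, 3.14].

INTERFACE

Orientations are given as a unit quaternion [w, x, y, z].
In Python, from cell import env gives the robot as it stands.
- The arm moves only by the tool arm_command, never from a script. Its argument "series" is a list of rows, each an object with "claw": the finger opening in m, from 0 to 0.0854; "translation": the shift along the tool's x, y, z in m, a list of three; "angular": the turn, a rotation vector about the tool's x, y, z in degrees, a list of three. In form: [{"claw": claw, "translation": [dx, dy, dz], "angular": [rx, ry, rz]}, ...]. A call has 1 to 20 rows; each row is the pose to reach, as a shift and turn from the pose commanded when the call began, along the tool's axes at that moment; what a row does not reach only later rows make up. A row lasts 1/12 s, in which the tool goes at most 41.7 mm and 7.16 degrees, less where a joint would pass 70% of its speed; a pose out of reach is approached as far as the arm can. A call with a gripper value outside its range is refused whole. The fingers move at their own pace and stop on an object; "grip_force" is the grip in N (left out, the last holds). Time passes only in rows, so rows that repeat a pose let the fingers close. It gives the time, the measured TCP pose, the force, the opening and the grip force at its end, in the units of the state.
- env.observe(): the state, without advancing time (a new reading comes with each control period).
- env.read_camera(name): name is "side" or "top" or "wrist"; returns a dict with "color" (400x640x3 uint8, red, green, blue), "intrinsics" (3x3 intrinsics, pixels), "xyz" and "orientation" of the camera in the world. Camera axes: x right, y up, looking along -z (the intrinsics and any distortion apply to the point x, -y, -z); pixel columns grow to the right and rows downward; lengths in m; the calibration is good to about 2 mm. A picture is of the moment at which its call begins. There is no depth.
- env.job_done(): hands the job in; it is judged then, once.
The state is a dict: "time": time; "qpos": joint angles; "joint_vel": joint speeds; "joint_torque": joint torques, N m; "position": TCP position; "orientation": TCP orientation; "contact_force": force on the tool from outside, world axes, zero at the start; "ft_torque": the same for the moment, N m; "grip_width": finger opening in m; "gripper_force": force on a finger pad.
Only numpy, scipy, OpenCV 4.12 (cv2) and the standard library are available. Lean on these libraries where they do the work, as an engineer would, in place of code of your own. Each camera call takes 0.05 s, during which the arm holds its last target. There are 200 camera calls.

TASK

Check the taper socket in the bench mixer's spindle with the red-ringed plug gauge: take the gauge from its stand and push it home with a twist, pressing lightly enough that the spring-loaded spindle never sinks to its touch-start switch, until its collar sits on the spindle nose and it grips by itself when you let go. Then drive the yellow-headed drift key through the spindle's slot, under the gauge, until the gauge breaks loose and stands lifted on the key with no hand on it. Put the gauge back in its hole in the stand, leave the key where it is in the slot, and do not disturb the other things on the bench.

Things in the scene. Friction and masses are not known exactly. Their poses are not given: they have to be found in the camera images.
- spindle (a joint): How far the spring-loaded spindle is pressed down into the mixer, m: 0 at rest; above 6 N it gives about 1 mm for every 3 N, and at 0.0075 (about 28 N on it, the gauge's own weight of 4 N included) its touch-start switch trips, which must not happen. Nose, slot and gauge sink with it.
- mixer: Bench mixer, fixed to the bench: white housing 160 x 130 mm, top at z = 63 mm. From its top rises an upright steel spindle, 44 mm across, to a nose 161 mm above the bench. Origin on the bench under the spindle axis; z up; control panel on its -x side. A slot goes right through the spindle from its -y to its +y side. It can be approached from either side.
- nose (a point): Centre of the flat annular nose face on top of the spindle, axes as the mixer. The tapered socket opens here: 24 mm wide at the face, 1 mm narrower in radius every 12 mm down, lined with 8 springy bronze segments. The gauge first touches with its collar about 6 mm above the face.
- slot (a point): Middle of the slot's flat floor, on the spindle axis, 76 mm below the nose; axes as the mixer. The slot runs along y, is 13 mm wide (x), 32 mm high, 44 mm long and open at both ends. The mixer housing's top lies 22 mm below its floor and reaches 65 mm to either side along y.
- gauge: Taper plug gauge, steel, 0.4 kg, red ring. Origin: centre of the collar's underside, z along its axis towards the handle. Below: greased round taper, 25 mm wide at the collar, 17.7 mm at 44 mm down, then a plain round end 9 mm wide down to the tip, 60 mm down. Above: collar 42 mm wide, 6 mm thick, then a plain round handle 28 mm wide and 50 mm long. Seated with its collar on the nose, its tip is 16 mm above the slot's floor.
- gauge_grip (a point): Point on the gauge's axis where to grip the handle, 36 mm above the collar's underside. Behaviour: pushed straight down the taper jams with a gap under the collar (some 40 N would be needed). Turned steadily while pressed, it sinks to the nose with 10 to 20 N. Then it holds itself; pulling it out straight takes about 30 N.
- stand_hole (a point): Centre of the gauge's own hole (30 mm wide, right through) in the top of the fixed wooden stand, 70 mm above the bench, axes as the stand. The stand is 66 mm (x) by 160 mm (y); the gauge hangs in the hole by its collar. The other gauge's hole is 90 mm away along the stand's -y.
- small_gauge: A smaller gauge with a green ring (handle 20 mm wide, 50 mm long) in the stand's other hole; leave it alone. Origin: centre of its collar's underside.
- drift: Drift key, 0.18 kg, standing on its narrow flat underside. Yellow head 32 mm long (x), 16 mm wide (y), 39 mm high; origin: centre of the head's underside. The steel blade, 8 mm thick, runs along +x: its sloping top falls from 37.5 mm high at x = 16 mm to 10 mm at x = 145 mm (0.2126 mm per mm), then a level lead 10 mm high to the tip at x = 170 mm. Greased.
- drift_grip (a point): Middle of the yellow head, 20 mm above its underside: the place to grip the key across its 16 mm width. With the key flat on the slot's floor and the gauge seated, the slope meets the gauge's tip when the head's centre is about 117 mm from the spindle axis. Each further 10 mm lifts the gauge 2 mm; driving takes 10 to 25 N along the slot and eases as the gauge comes loose (6 mm lift, head under 88 mm away).
- drift_tip (a point): Foremost point of the key's underside, at the end of the lead.
- media_bottle: Clear bottle with an orange cap, 70 mm wide, 145 mm high; not to be disturbed. Origin: centre of its underside.
- stock_bottle: Amber bottle with a black cap, 56 mm wide, 115 mm high; not to be disturbed. Origin: centre of its underside.
- yellow_bottle: Yellow bottle with a white cap, 48 mm wide, 95 mm high; not to be disturbed. Origin: centre of its underside.
- tube_rack: Blue rack of small tubes, 100 x 210 x 63 mm; not to be disturbed. Origin: centre of its underside.
- tip_box: Grey box of pipette tips, 90 x 125 x 63 mm; not to be disturbed. Origin: centre of its underside.
- marker: White marker pen with a blue cap lying on the bench, 135 mm long; not to be disturbed. Origin: its middle, on the bench.
Mind the look-alikes: they are no part of the job. Leave any orange or pink look-alike of the drift alone.

How it is judged:
On the way, in this order (a step that is already met when the one before it is completed fails the run):
1. the gauge is home in the spindle: collar on the nose (gap under 1.5 mm), upright, let go and holding (z of gauge in the frame of nose below 0.0015 m and horizontal distance between gauge and nose below 0.002 m and angle between gauge's own z axis and vertical below 0.03 rad and contact force between the fingers and gauge below 0.1 N), for 0.3 s.
2. the key in the slot has broken the gauge loose: it stands on the key, lifted at least 6 mm, untouched by the gripper (z of gauge in the frame of nose above 0.006 m and horizontal distance between gauge and nose below 0.008 m and contact force between drift and gauge above 0.5 N and z of drift_tip in the frame of slot below 0.012 m and contact force between the fingers and gauge below 0.1 N), for 0.2 s.
At the end, for the whole second after the job is handed in: The gauge stands in its own stand hole, collar down on the top (within 6 mm of centre, 3 mm in height), upright and at rest; the drift key still lies in the spindle's slot at rest; nothing is held (horizontal distance between gauge and stand_hole below 0.006 m and z of gauge in the frame of stand_hole between -0.003 and 0.003 m and angle between gauge's own z axis and vertical below 0.06 rad and linear speed of each of gauge, drift below 0.02 m/s and horizontal distance between drift_tip and slot below 0.14 m and z of drift_tip in the frame of slot between -0.01 and 0.03 m); the robot touches nothing.
It fails at once if the spindle is pressed down so hard that its touch-start trips (7.5 mm, about 28 N) (value of joint spindle above 0.0075 m).
It fails at once if the key is forced with more than 80 N against the spindle (contact force between drift and mixer above 80 N).
It fails at once if the gauge is dropped (linear speed of gauge above 0.6 m/s and contact force between the fingers and gauge below 0.05 N).
It fails at once if another thing on the bench is pushed away or knocked over (distance of any of small_gauge, media_bottle, stock_bottle, yellow_bottle, tube_rack, tip_box, marker from where it was at the start of the episode above 0.02 m or angle between any of small_gauge, media_bottle, stock_bottle, yellow_bottle, tube_rack, tip_box, marker's own z axis and vertical above 0.35 rad).
It also fails if it takes over 72 s, if anything falls off the work surface, if the arm or the gripper's body presses on something with over 40 N, if the wrist force passes 120 N, or if a joint passes its speed limit or range.

## Working session

There is one attempt and no reset: what is moved stays moved. The work goes in short steps, Python scripts to look and compute and a tool call to move; the robot and the scene stay as the last step left them, time stands still between calls to the robot, and variables do not carry over. Pictures are saved under pics/ and viewed, at most 10 in all, crops included, and the job is handed in when it is done.

Besides the shell and the picture viewer there is one more tool, called after "Call:" by a JSON object that holds its "name" and its "arguments", one argument or row to a line. arm_command: Moves the arm, as the interface text tells. Its arguments: {"type":"object","properties":{"series":{"type":"array","items":{"type":"object","properties":{"claw":{"type":"number"},"translation":{"type":"array","items":{"type":"number"}},"angular":{"type":"array","items":{"type":"number"}}}}},"grip_force":{"type":"number"}},"required":["series"]}

```bash
mkdir -p pics; ls; cat > h.py <<'E'
import numpy as np, cv2
from scipy.spatial.transform import Rotation as R
from cell import env
def rot(q): return R.from_quat([q[1],q[2],q[3],q[0]]).as_matrix()
def shot(n,f):
    c=env.read_camera(n); cv2.imwrite('pics/'+f,c['color'][:,:,::-1]); np.savez('pics/'+f+'.npz',K=c['intrinsics'],p=c['xyz'],q=c['orientation'],im=c['color']); return c
def load(f): return np.load('pics/'+f+'.npz')
def ray(c,u,v):
    K=np.array(c['K']); d=np.linalg.inv(K)@[u,v,1]; return rot(c['q'])@[d[0],-d[1],-d[2]]
def onz(c,u,v,z):
    d=ray(c,u,v); p=np.array(c['p']); return p+d*(z-p[2])/d[2]
def proj(c,P):
    x=rot(c['q']).T@(np.array(P)-c['p']); w=np.array(c['K'])@[x[0],-x[1],-x[2]]; return w[:2]/w[2]
def tri(obs):
    A=np.zeros((3,3));b=np.zeros(3)
    for c,u,v in obs:
        d=ray(c,u,v); d/=np.linalg.norm(d); M=np.eye(3)-np.outer(d,d); A+=M; b+=M@c['p']
    return np.linalg.solve(A,b)
def totool(P):
    s=env.observe(); return rot(s['orientation']).T@(np.array(P)-s['position'])
E
python3 - <<'E'
from h import *
np.set_printoptions(precision=4,suppress=True)
a=shot('top','top1.png'); b=shot('side','side1.png')
for c in(a,b): print(c['xyz'],c['orientation'],c['intrinsics'])
s=env.observe(); print(s); print(rot(s['orientation']))
E
```

```text
pics
[0.2729 0.0433 1.35  ] [-0.6933 -0.0727  0.0714  0.7134] [[453.4911   0.     312.7363]
 [  0.     453.4911 198.4788]
 [  0.       0.       1.    ]]
[ 0.1164 -0.7064  0.6282] [ 0.8432  0.4776 -0.1131 -0.2195] [[377.4549   0.     316.04  ]
 [  0.     377.4549 196.5177]
 [  0.       0.       1.    ]]
{'time': 0.1, 'qpos': array([-1.2976,  0.4351,  0.025 ,  1.574 , -0.0116,  1.134 , -0.0752]), 'joint_vel': array([ 0.0006, -0.0044,  0.0004, -0.0015, -0.0001, -0.0005,  0.0012]), 'joint_torque': array([  0.0039, -67.1754,   1.0285, -31.6906,   0.0158,   0.0072,
        -0.    ]), 'position': array([0.2293, 0.581 , 0.2306]), 'orientation': array([-0.0001,  0.1868,  0.9824, -0.0007]), 'contact_force': array([-0.3837,  0.2836, -0.0901]), 'ft_torque': array([ 0.0543,  0.0138, -0.0035]), 'gripper_force': 0.0, 'grip_width': 0.08546538189927004}
[[-0.9302  0.3671 -0.0004]
 [ 0.3671  0.9302 -0.0014]
 [-0.0001 -0.0014 -1.    ]]
```

View pics/top1.png

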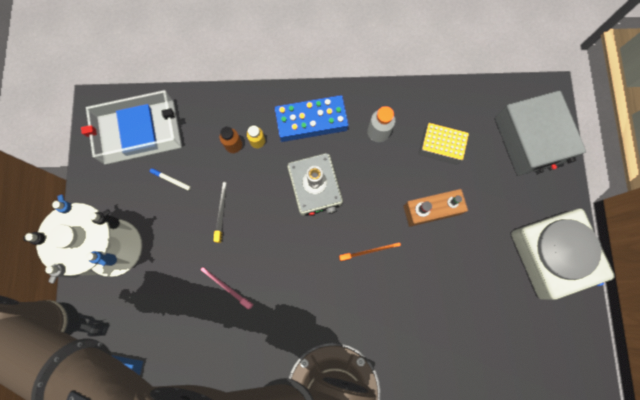

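View pics/side1.png

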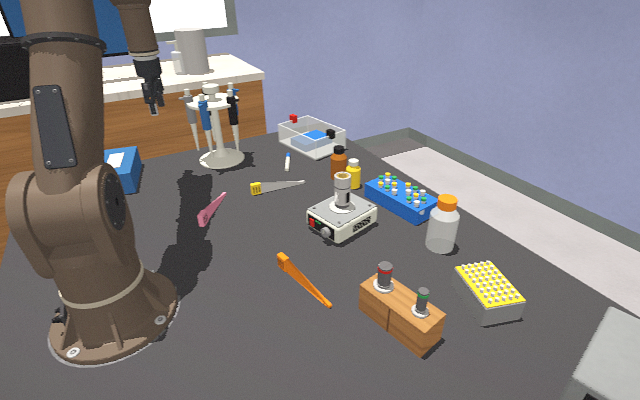

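The yellow-headed key is at top (217,237), with its tip at (224,184). The orange one at (345,257) and the pink one at (248,304) are look-alikes. The red-ring gauge is at top (424,208) and side (384,275), and the green one is at top (455,201). I'll confirm these in an enlarged composite.

```bash
python3 - <<'E'
from h import *
T=load('top1.png')['im'];S=load('side1.png')['im']
def crop(im,u,v,w,h,W,H): return cv2.resize(im[v:v+h,u:u+w],(W,H),interpolation=cv2.INTER_CUBIC)
# top: key 200..240 x180..246 -> 6x ; mixer ; stand
a=crop(T,280,145,66,75,396,450)[:300*2]
row1=np.hstack([crop(T,285,148,60,70,300,350),crop(T,200,178,40,70,200,350),crop(T,402,186,60,70,300,350)])
row2=np.hstack([crop(S,300,165,80,50,400,250),crop(S,355,255,80,50,400,250)])
cv2.imwrite('pics/c1.png',np.vstack([row1,row2])[:,:,::-1])
E
```

```text
(no output)
```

View pics/c1.png

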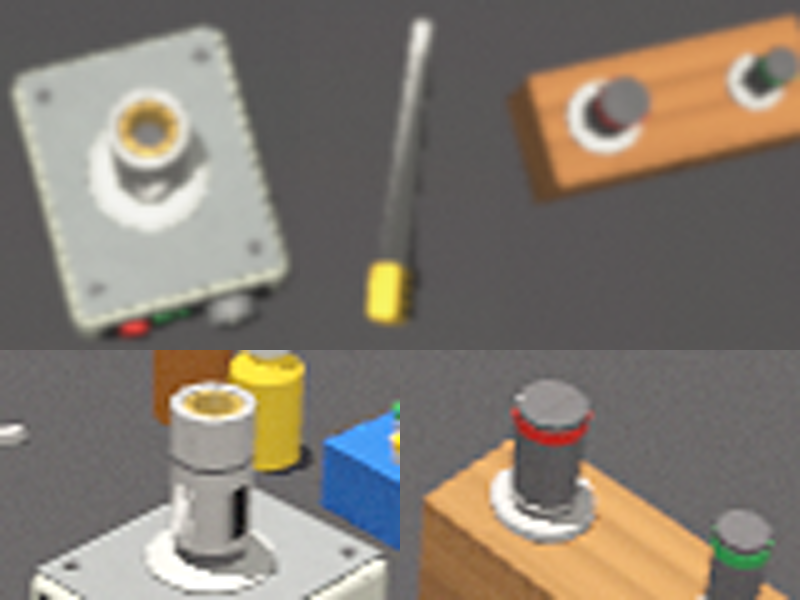

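```bash
python3 - <<'E'
from h import *
np.set_printoptions(precision=4,suppress=True)
T=load('top1.png');S=load('side1.png')
t=lambda x0,y0,x,y:(x0+(x+.5)/5-.5,y0+(y+.5)/5-.5)
n=t(285,148,149,129); ns=t(300,165,213,53)
print('nose',onz(T,*n,.161),onz(S,*ns,.161),tri([(T,*n),(S,*ns)]))
H=[onz(T,*t(285,148,*p),.063)[:2] for p in[(43,96),(201,54),(254,247),(96,288)]]
print('mixer c',np.mean(H,0)); print('long dirs',[np.degrees(np.arctan2(*(d[::-1]))) for d in(H[0]-H[3],H[1]-H[2])],'ydirs',[np.degrees(np.arctan2(*(d[::-1])))-90 for d in(H[0]-H[1],H[3]-H[2])])
g=t(402,186,128,100); gs=t(355,255,152,50)
print('gauge top',onz(T,*g,.126),onz(S,*gs,.126),tri([(T,*g),(S,*gs)]), 'collar',onz(T,*t(402,186,105,117),.076),onz(S,*t(355,255,143,147),.076))
k=onz(T,*t(200,178,87,293),.039);kt=onz(T,*t(200,178,123,20),.01)
print('key',k,kt,np.linalg.norm((kt-k)[:2]),np.degrees(np.arctan2(kt[1]-k[1],kt[0]-k[0])))
for z,p in((.07,[(530,76),(795,16)]),(.07,[(560,189),(800,138)])):
  a,b=[onz(T,*t(402,186,x-500,y),z) for x,y in p]; print('stand edge',a,b,np.degrees(np.arctan2(*(a-b)[:2][::-1]))-90)
c=env.read_camera('wrist'); s=env.observe(); Rt=rot(s['orientation'])
print('wristcam in tool',Rt.T@(np.array(c['xyz'])-s['position'])); print(Rt.T@rot(c['orientation'])); print(c['intrinsics'])
E
```

```text
nose [0.5882 0.0356 0.161 ] [0.5885 0.0353 0.161 ] [0.5884 0.0355 0.1608]
mixer c [0.5892 0.0361]
long dirs [np.float64(13.77751014514062), np.float64(12.888774413731989)] ydirs [np.float64(13.756478024087556), np.float64(13.159077275802133)]
gauge top [ 0.4972 -0.2714  0.126 ] [ 0.498  -0.2696  0.126 ] [ 0.4969 -0.271   0.1275] collar [ 0.4969 -0.2703  0.076 ] [ 0.4969 -0.2713  0.076 ]
key [0.4404 0.3231 0.039 ] [0.6105 0.3098 0.01  ] 0.17057433397102417 -4.4618054381583425
stand edge [ 0.5231 -0.2306  0.07  ] [ 0.554  -0.3861  0.07  ] 11.23987288152749
stand edge [ 0.4571 -0.243   0.07  ] [ 0.4825 -0.3822  0.07  ] 10.366466614232564
wristcam in tool [ 0.0714 -0.     -0.1417]
[[-0.0003  0.9603  0.2791]
 [ 1.     -0.0001  0.0012]
 [ 0.0012  0.2791 -0.9603]]
[[284.0681   0.     323.4048]
 [  0.     284.0681 198.8009]
 [  0.       0.       1.    ]]
```

Nose is at (0.5885, 0.0355) with mixer yaw about 13.4°. The gauge is at (0.497, −0.271), and the key head at (0.440, 0.323) with heading −4.5°. Moving above the gauge.

Call:
{"name": "arm_command", "arguments": {
  "series": [
    {"claw":0.085,"translation":[-0.562,-0.694,0.03],"angular":[0,0,30]},
    {"claw":0.085,"translation":[-0.562,-0.694,0.03],"angular":[0,0,30]},
    {"claw":0.085,"translation":[-0.562,-0.694,0.03],"angular":[0,0,30]},
    {"claw":0.085,"translation":[-0.562,-0.694,0.03],"angular":[0,0,30]},
    {"claw":0.085,"translation":[-0.562,-0.694,0.03],"angular":[0,0,30]},
    {"claw":0.085,"translation":[-0.562,-0.694,0.03],"angular":[0,0,30]},
    {"claw":0.085,"translation":[-0.562,-0.694,0.03],"angular":[0,0,30]},
    {"claw":0.085,"translation":[-0.562,-0.694,0.03],"angular":[0,0,30]},
    {"claw":0.085,"translation":[-0.562,-0.694,0.03],"angular":[0,0,30]},
    {"claw":0.085,"translation":[-0.562,-0.694,0.03],"angular":[0,0,30]},
    {"claw":0.085,"translation":[-0.562,-0.694,0.03],"angular":[0,0,30]},
    {"claw":0.085,"translation":[-0.562,-0.694,0.03],"angular":[0,0,30]},
    {"claw":0.085,"translation":[-0.562,-0.694,0.03],"angular":[0,0,30]},
    {"claw":0.085,"translation":[-0.562,-0.694,0.03],"angular":[0,0,30]},
    {"claw":0.085,"translation":[-0.562,-0.694,0.03],"angular":[0,0,30]},
    {"claw":0.085,"translation":[-0.562,-0.694,0.03],"angular":[0,0,30]},
    {"claw":0.085,"translation":[-0.562,-0.694,0.03],"angular":[0,0,30]},
    {"claw":0.085,"translation":[-0.562,-0.694,0.03],"angular":[0,0,30]},
    {"claw":0.085,"translation":[-0.562,-0.694,0.03],"angular":[0,0,30]},
    {"claw":0.085,"translation":[-0.562,-0.694,0.03],"angular":[0,0,30]}
  ]
}}

```text
time: 1.82
position: [0.4796, -0.2149, 0.2031]
orientation: [-0.0, 0.434, 0.901, 0.0]
contact_force: [2.5, 0.6, 0.2]
grip_width: 0.0849
gripper_force: 0.0
```

```bash
python3 - <<'E'
from h import *
np.set_printoptions(precision=4,suppress=True)
s=env.observe(); print(s['position'],s['qpos'],totool([.497,-.271,.2]))
E
```

```text
[ 0.4796 -0.2149  0.2031] [-0.1787  0.3354  0.6541  1.8906 -0.2415  0.9947  1.2534] [-0.0547 -0.0213  0.0031]
```

Call:
{"name": "arm_command", "arguments": {
  "series": [
    {"claw":0.085,"translation":[-0.035,-0.014,0.003],"angular":[0,0,0]},
    {"claw":0.085,"translation":[-0.055,-0.021,0.003],"angular":[0,0,0]},
    {"claw":0.085,"translation":[-0.055,-0.021,0.003],"angular":[0,0,0]},
    {"claw":0.085,"translation":[-0.055,-0.021,0.035],"angular":[0,0,0]},
    {"claw":0.085,"translation":[-0.055,-0.021,0.07],"angular":[0,0,0]},
    {"claw":0.085,"translation":[-0.055,-0.021,0.1],"angular":[0,0,0]},
    {"claw":0.085,"translation":[-0.055,-0.021,0.115],"angular":[0,0,0]},
    {"claw":0.085,"translation":[-0.055,-0.021,0.115],"angular":[0,0,0]},
    {"claw":0.085,"translation":[-0.055,-0.021,0.115],"angular":[0,0,0]}
  ]
}}

```text
time: 2.57
position: [0.4967, -0.2687, 0.088]
orientation: [-0.001, 0.435, 0.901, -0.0]
contact_force: [0.3, -0.6, 1.3]
grip_width: 0.0848
gripper_force: 0.0
```

```bash
python3 - <<'E'
from h import *
np.set_printoptions(precision=4,suppress=True)
a=shot('side','side2.png')['color'];b=shot('wrist','w2.png')['color']
x=cv2.resize(a[230:330,320:460],(560,400),interpolation=cv2.INTER_CUBIC)
y=cv2.resize(b,(560,350))
cv2.imwrite('pics/c2.png',np.hstack([x[:400],cv2.copyMakeBorder(cv2.resize(b[:,120:520],(240,240)),0,160,0,0,0)])[:,:,::-1])
E
```

```text
(no output)
```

View pics/c2.png

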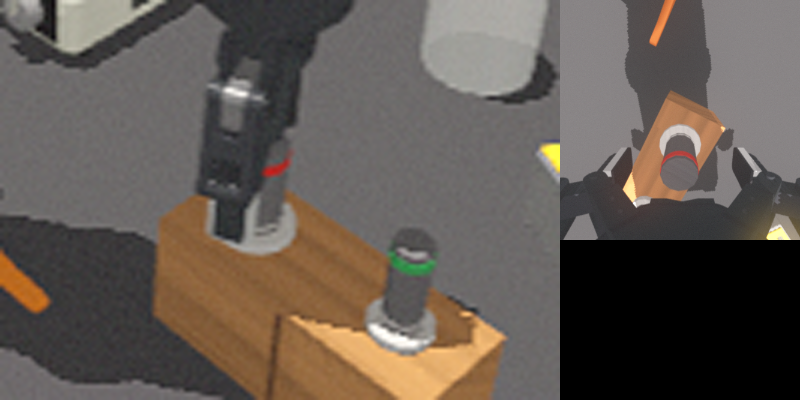

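The fingers straddle the red-ringed handle (in the left crop, the handle is at about (272,190)). Closing.

Call:
{"name": "arm_command", "arguments": {
  "grip_force": 70,
  "series": [
    {"claw":0.02,"translation":[-0.001,-0.001,0],"angular":[0,0,0]},
    {"claw":0.02,"translation":[-0.001,-0.001,0],"angular":[0,0,0]},
    {"claw":0.02,"translation":[-0.001,-0.001,0],"angular":[0,0,0]},
    {"claw":0.02,"translation":[-0.001,-0.001,0],"angular":[0,0,0]},
    {"claw":0.02,"translation":[-0.001,-0.001,0],"angular":[0,0,0]},
    {"claw":0.02,"translation":[-0.001,-0.001,0],"angular":[0,0,0]},
    {"claw":0.02,"translation":[-0.001,-0.001,0],"angular":[0,0,0]},
    {"claw":0.02,"translation":[-0.001,-0.001,0],"angular":[0,0,0]}
  ]
}}

```text
time: 3.33
position: [0.4971, -0.2707, 0.0889]
orientation: [0.0, 0.435, 0.901, 0.0]
contact_force: [-1.5, 1.2, 5.7]
grip_width: 0.0264
gripper_force: 68.4
```

```bash
python3 - <<'E'
from h import *
np.set_printoptions(precision=4,suppress=True)
s=env.observe(); print(s['position'],s['grip_width'],s['contact_force'],s['qpos'],totool([.5885,.0355,.27]),totool([.497,-.271,.088]))
E
```

```text
[ 0.4971 -0.2707  0.0889] 0.02644671711499214 [-1.4904  1.2426  5.6963] [ 0.0077  0.5465  0.5659  1.9096 -0.4002  0.7982  1.463 ] [ 0.1829  0.2621 -0.181 ] [-0.0002 -0.0003  0.0009]
```

Call:
{"name": "arm_command", "arguments": {
  "series": [
    {"claw":0.02,"translation":[0,0,-0.02],"angular":[0,0,0]},
    {"claw":0.02,"translation":[0,0,-0.055],"angular":[0,0,0]},
    {"claw":0.02,"translation":[0,0,-0.095],"angular":[0,0,0]},
    {"claw":0.02,"translation":[0.01,0.015,-0.135],"angular":[0,0,0]},
    {"claw":0.02,"translation":[0.025,0.036,-0.165],"angular":[0,0,0]},
    {"claw":0.02,"translation":[0.045,0.065,-0.181],"angular":[0,0,0]},
    {"claw":0.02,"translation":[0.068,0.097,-0.181],"angular":[0,0,0]},
    {"claw":0.02,"translation":[0.091,0.13,-0.181],"angular":[0,0,0]},
    {"claw":0.02,"translation":[0.114,0.163,-0.181],"angular":[0,0,0]},
    {"claw":0.02,"translation":[0.137,0.196,-0.181],"angular":[0,0,0]},
    {"claw":0.02,"translation":[0.158,0.226,-0.181],"angular":[0,0,0]},
    {"claw":0.02,"translation":[0.174,0.249,-0.181],"angular":[0,0,0]},
    {"claw":0.02,"translation":[0.183,0.262,-0.181],"angular":[0,0,0]},
    {"claw":0.02,"translation":[0.183,0.262,-0.181],"angular":[0,0,0]},
    {"claw":0.02,"translation":[0.183,0.262,-0.181],"angular":[0,0,0]}
  ]
}}

```text
time: 4.58
position: [0.5879, 0.036, 0.2687]
orientation: [-0.0, 0.434, 0.901, -0.001]
contact_force: [-0.1, -0.8, -4.3]
grip_width: 0.0262
gripper_force: 69.8
```

```bash
python3 - <<'E'
from h import *
np.set_printoptions(precision=4,suppress=True)
s=env.observe(); print(s['position'],s['grip_width'],s['contact_force'],s['qpos'],totool([.5885,.0355,.27]))
a=shot('side','side3.png')['color'];b=shot('top','top3.png')['color']
x=cv2.resize(a[110:230,300:390],(450,600),interpolation=cv2.INTER_CUBIC)
cv2.imwrite('pics/c3.png',np.hstack([x,cv2.resize(b[130:250,280:350],(350,600),interpolation=cv2.INTER_CUBIC)])[:,:,::-1])
E
```

```text
[0.5879 0.036  0.2687] 0.026207800480071538 [-0.1245 -0.7547 -4.2526] [-0.5802  0.3788  0.603   1.6445 -0.227   1.1908  0.7474] [-0.0008  0.0002 -0.0013]
```

View pics/c3.png

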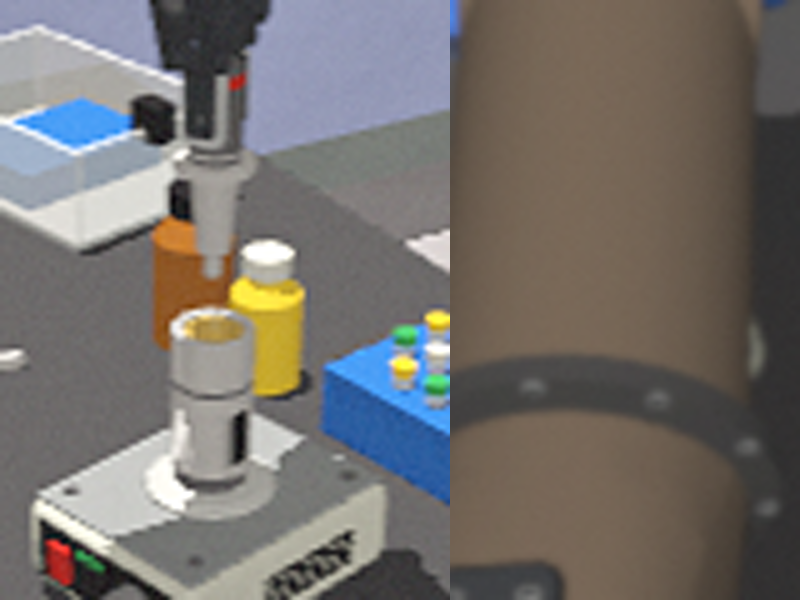

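Call:
{"name": "arm_command", "arguments": {
  "series": [
    {"claw":0.02,"translation":[-0.001,0,0.02],"angular":[0,0,0]},
    {"claw":0.02,"translation":[-0.001,0,0.045],"angular":[0,0,0]},
    {"claw":0.02,"translation":[-0.001,0,0.065],"angular":[0,0,0]},
    {"claw":0.02,"translation":[-0.001,0,0.076],"angular":[0,0,0]},
    {"claw":0.02,"translation":[-0.001,0,0.078],"angular":[0,0,0]},
    {"claw":0.02,"translation":[-0.001,0,0.079],"angular":[0,0,0]}
  ]
}}

```text
time: 5.18
position: [0.5885, 0.0345, 0.19]
orientation: [-0.001, 0.435, 0.9, -0.0]
contact_force: [-0.1, 2.9, -4.2]
grip_width: 0.0267
gripper_force: 69.6
```

Call:
{"name": "arm_command", "arguments": {
  "series": [
    {"claw":0.02,"translation":[0,0,0.001],"angular":[0,0,5]},
    {"claw":0.02,"translation":[0,0,0.002],"angular":[0,0,11]},
    {"claw":0.02,"translation":[0,0,0.003],"angular":[0,0,17]},
    {"claw":0.02,"translation":[0,0,0.004],"angular":[0,0,23]},
    {"claw":0.02,"translation":[0,0,0.005],"angular":[0,0,29]},
    {"claw":0.02,"translation":[0,0,0.0055],"angular":[0,0,35]}
  ]
}}

```text
time: 5.68
position: [0.5887, 0.0349, 0.1858]
orientation: [-0.0, 0.687, 0.726, 0.001]
contact_force: [-0.8, 3.0, -1.4]
grip_width: 0.0265
gripper_force: 70.0
```

Call:
{"name": "arm_command", "arguments": {
  "series": [
    {"claw":0.02,"translation":[0,0,0.0005],"angular":[0,0,6]},
    {"claw":0.02,"translation":[0,0,0.001],"angular":[0,0,12]},
    {"claw":0.02,"translation":[0,0,0.0015],"angular":[0,0,18]},
    {"claw":0.02,"translation":[0,0,0.002],"angular":[0,0,24]},
    {"claw":0.02,"translation":[0,0,0.0025],"angular":[0,0,30]},
    {"claw":0.02,"translation":[0,0,0.003],"angular":[0,0,36]}
  ]
}}

```text
time: 6.18
position: [0.5888, 0.035, 0.1831]
orientation: [-0.001, 0.878, 0.478, 0.0]
contact_force: [-2.1, 4.0, 0.6]
grip_width: 0.0264
gripper_force: 70.3
```

Call:
{"name": "arm_command", "arguments": {
  "series": [
    {"claw":0.02,"translation":[0,0,0.0005],"angular":[0,0,6]},
    {"claw":0.02,"translation":[0,0,0.001],"angular":[0,0,12]},
    {"claw":0.02,"translation":[0,0,0.0015],"angular":[0,0,18]},
    {"claw":0.02,"translation":[0,0,0.002],"angular":[0,0,24]},
    {"claw":0.02,"translation":[0,0,0.0025],"angular":[0,0,30]},
    {"claw":0.02,"translation":[0,0,0.003],"angular":[0,0,36]}
  ]
}}

```text
time: 6.68
position: [0.5889, 0.0349, 0.1804]
orientation: [-0.001, 0.983, 0.184, 0.0]
contact_force: [-3.6, 3.7, 3.4]
grip_width: 0.0264
gripper_force: 70.6
```

Call:
{"name": "arm_command", "arguments": {
  "series": [
    {"claw":0.02,"translation":[0,0,0.0005],"angular":[0,0,5]},
    {"claw":0.02,"translation":[0,0,0.001],"angular":[0,0,10]},
    {"claw":0.02,"translation":[0,0,0.0015],"angular":[0,0,15]},
    {"claw":0.02,"translation":[0,0,0.002],"angular":[0,0,20]},
    {"claw":0.02,"translation":[0,0,0.0025],"angular":[0,0,25]},
    {"claw":0.02,"translation":[0,0,0.003],"angular":[0,0,30]}
  ]
}}

```text
time: 7.18
position: [0.589, 0.0347, 0.1777]
orientation: [-0.001, 0.997, -0.076, 0.0]
contact_force: [-5.0, 4.1, 6.8]
grip_width: 0.0263
gripper_force: 71.0
```

```bash
python3 - <<'E'
from h import *
np.set_printoptions(precision=4,suppress=True)
s=env.observe(); print(s['position'],s['contact_force'],s['ft_torque'],s['qpos'])
b=shot('side','side4.png')['color']
cv2.imwrite('pics/c4.png',cv2.resize(b[130:210,310:380],(525,600),interpolation=cv2.INTER_CUBIC)[:,:,::-1])
E
```

```text
[0.589  0.0347 0.1777] [-5.0448  4.0896  6.7682] [0.7732 1.2152 0.1967] [-0.8821  0.6986  1.2086  1.7875 -0.7125  1.1738 -1.172 ]
```

View pics/c4.png

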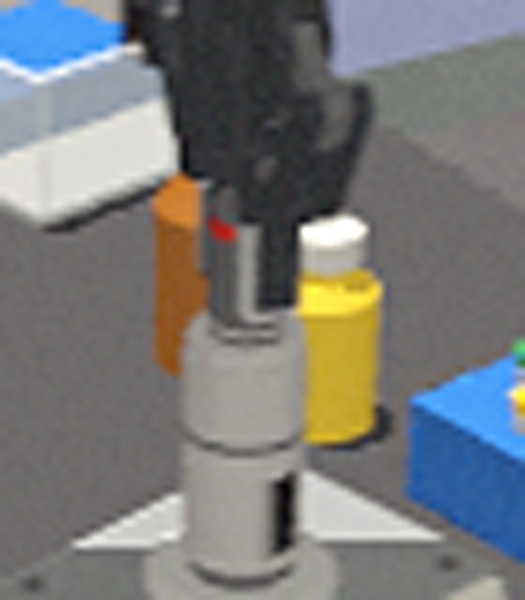

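Call:
{"name": "arm_command", "arguments": {
  "series": [
    {"claw":0.02,"translation":[-0.0005,0,0.0005],"angular":[0,0,-5]},
    {"claw":0.02,"translation":[-0.001,-0.0005,0.001],"angular":[0,0,-10]},
    {"claw":0.02,"translation":[-0.0015,-0.001,0.0015],"angular":[0,0,-16]},
    {"claw":0.02,"translation":[-0.0015,-0.001,0.002],"angular":[0,0,-22]},
    {"claw":0.02,"translation":[-0.0015,-0.001,0.0025],"angular":[0,0,-28]},
    {"claw":0.02,"translation":[-0.0015,-0.001,0.003],"angular":[0,0,-34]}
  ]
}}

```text
time: 7.73
position: [0.5887, 0.035, 0.1756]
orientation: [-0.0, 0.975, 0.222, 0.002]
contact_force: [-4.2, 2.3, 12.9]
grip_width: 0.0264
gripper_force: 71.4
```

Call:
{"name": "arm_command", "arguments": {
  "series": [
    {"claw":0.02,"translation":[0,0,0.0005],"angular":[0,0,-6]},
    {"claw":0.02,"translation":[0,0,0.001],"angular":[0,0,-12]},
    {"claw":0.02,"translation":[0,0,0.001],"angular":[0,0,-18]},
    {"claw":0.02,"translation":[0,0,0.001],"angular":[0,0,-24]},
    {"claw":0.02,"translation":[0,0,0.001],"angular":[0,0,-30]}
  ]
}}

```text
time: 8.15
position: [0.5887, 0.0352, 0.1749]
orientation: [0.0, 0.884, 0.467, 0.002]
contact_force: [-4.9, 3.2, 14.3]
grip_width: 0.0266
gripper_force: 71.7
```

Call:
{"name": "arm_command", "arguments": {
  "series": [
    {"claw":0.02,"translation":[0,0,-0.002],"angular":[0,0,0]},
    {"claw":0.02,"translation":[0,0,-0.004],"angular":[0,0,0]},
    {"claw":0.085,"translation":[0,0,-0.004],"angular":[0,0,0]},
    {"claw":0.085,"translation":[0,0,-0.004],"angular":[0,0,0]},
    {"claw":0.085,"translation":[0,0,-0.004],"angular":[0,0,0]},
    {"claw":0.085,"translation":[0,0,-0.004],"angular":[0,0,0]},
    {"claw":0.085,"translation":[0,0,-0.004],"angular":[0,0,0]},
    {"claw":0.085,"translation":[0,0,-0.004],"angular":[0,0,0]},
    {"claw":0.085,"translation":[0,0,-0.03],"angular":[0,0,0]},
    {"claw":0.085,"translation":[0,0,-0.07],"angular":[0,0,0]},
    {"claw":0.085,"translation":[0,0,-0.11],"angular":[0,0,0]},
    {"claw":0.085,"translation":[0,0,-0.12],"angular":[0,0,0]}
  ]
}}

```text
time: 9.15
position: [0.5898, 0.0349, 0.2975]
orientation: [0.002, 0.885, 0.465, 0.003]
contact_force: [0.6, -0.9, -0.5]
grip_width: 0.0851
gripper_force: 0.0
```

```bash
python3 - <<'E'
from h import *
np.set_printoptions(precision=4,suppress=True)
s=env.observe(); print(s['position'],s['contact_force'],s['qpos'],s['grip_width'])
print(rot(s['orientation']))
S=shot('side','side5.png')
cv2.imwrite('pics/c5.png',cv2.resize(S['color'][130:210,300:380],(600,600),interpolation=cv2.INTER_CUBIC)[:,:,::-1])
c=load('side5.png')
g=(.5885,.0355); cam=np.array(c['p'])
for z in(.217,.211,.167,.161): print(z,(proj(c,[*g,z])-[300,130])*7.5)
E
```

```text
[0.5898 0.0349 0.2975] [ 0.6051 -0.9405 -0.4907] [-0.814   0.4422  0.9909  1.6188 -0.3837  1.2828 -0.3625] 0.08514050824607969
[[ 0.5677  0.8232  0.0069]
 [ 0.8233 -0.5677  0.0001]
 [ 0.0041  0.0056 -1.    ]]
0.217 [318.9947 193.1169]
0.211 [318.6879 209.1376]
0.167 [316.497  323.5439]
0.161 [316.206  338.7373]
```

View pics/c5.png

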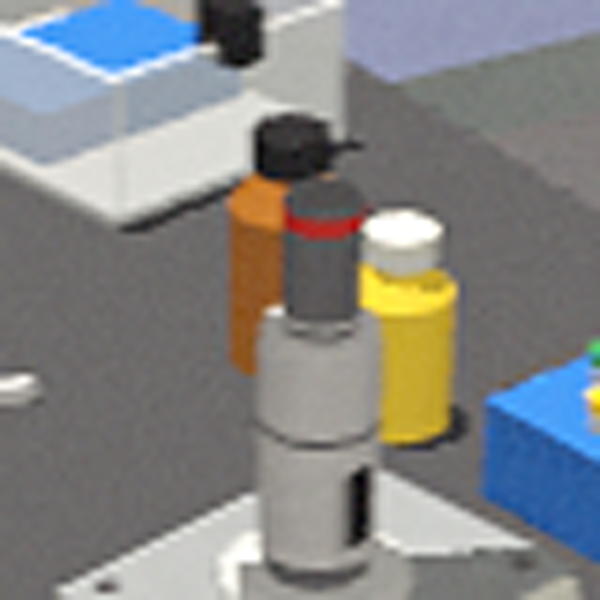

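```bash
cat >> h.py <<'E'
def goto(P,ang):
    "shift and rotvec(deg) in tool axes to reach P with tool z down and tool x at world angle ang (deg)"
    a=np.radians(ang); Rt=np.array([[np.cos(a),np.sin(a),0],[np.sin(a),-np.cos(a),0],[0,0,-1]])
    s=env.observe(); R0=rot(s['orientation'])
    return np.round(R0.T@(np.array(P)-s['position']),4), np.round(np.degrees(R.from_matrix(R0.T@Rt).as_rotvec()),2)
E
python3 - <<'E'
from h import *
print(goto([.4404,.3231,.12],175.5))
T=load('top1.png')
for u,v,z in((255,133,.095),(228,134,.115),(385,116,.145)): print(onz(T,u,v,z))
E
```

```text
(array([ 0.1515, -0.2874,  0.1761]), array([   0.48,    0.18, -120.06]))
[0.73234525 0.20478297 0.095     ]
[0.72430554 0.27966877 0.115     ]
[ 0.75358744 -0.16808814  0.145     ]
```

Call:
{"name": "arm_command", "arguments": {
  "series": [
    {"claw":0.085,"translation":[0.02,-0.036,0],"angular":[0,0,-7]},
    {"claw":0.085,"translation":[0.038,-0.072,0],"angular":[0.1,0,-14]},
    {"claw":0.085,"translation":[0.057,-0.108,0],"angular":[0.1,0,-21]},
    {"claw":0.085,"translation":[0.076,-0.144,0.02],"angular":[0.2,0.1,-28]},
    {"claw":0.085,"translation":[0.095,-0.18,0.04],"angular":[0.2,0.1,-35]},
    {"claw":0.085,"translation":[0.113,-0.215,0.06],"angular":[0.3,0.1,-42]},
    {"claw":0.085,"translation":[0.132,-0.25,0.08],"angular":[0.3,0.1,-49]},
    {"claw":0.085,"translation":[0.145,-0.275,0.1],"angular":[0.3,0.1,-56]},
    {"claw":0.085,"translation":[0.151,-0.287,0.12],"angular":[0.3,0.1,-63]},
    {"claw":0.085,"translation":[0.151,-0.287,0.14],"angular":[0.3,0.1,-70]},
    {"claw":0.085,"translation":[0.151,-0.287,0.16],"angular":[0.3,0.1,-77]},
    {"claw":0.085,"translation":[0.151,-0.287,0.176],"angular":[0.4,0.1,-84]},
    {"claw":0.085,"translation":[0.151,-0.287,0.176],"angular":[0.4,0.2,-91]},
    {"claw":0.085,"translation":[0.151,-0.287,0.176],"angular":[0.4,0.2,-98]},
    {"claw":0.085,"translation":[0.151,-0.287,0.176],"angular":[0.4,0.2,-105]},
    {"claw":0.085,"translation":[0.151,-0.287,0.176],"angular":[0.5,0.2,-112]},
    {"claw":0.085,"translation":[0.151,-0.287,0.176],"angular":[0.5,0.2,-120]},
    {"claw":0.085,"translation":[0.151,-0.287,0.176],"angular":[0.5,0.2,-120]},
    {"claw":0.085,"translation":[0.151,-0.287,0.176],"angular":[0.5,0.2,-120]}
  ]
}}

```text
time: 10.78
position: [0.4366, 0.3228, 0.1154]
orientation: [-0.004, 0.041, 0.999, -0.001]
contact_force: [-0.0, 0.9, 0.1]
grip_width: 0.0847
gripper_force: 0.0
```

```bash
python3 - <<'E'
from h import *
np.set_printoptions(precision=4,suppress=True)
s=env.observe(); print(s['position'],s['qpos']); print(goto([.4404,.3231,.007],175.5))
a=shot('top','top6.png')['color'];b=shot('wrist','w6.png')['color']
x=cv2.resize(a[140:220,280:350],(350,400),interpolation=cv2.INTER_CUBIC)
cv2.imwrite('pics/c6.png',np.hstack([x,cv2.resize(b[:,100:540],(440,400))])[:,:,::-1])
T=load('top6.png')
for z in(.217,.167,.161): print(z,(proj(T,[.5885,.0355,z])-[280,140]+.5)*5)
E
```

```text
[0.4366 0.3228 0.1154] [-0.9712  0.4443  0.3251  1.9228 -0.197   0.8119  0.9505]
(array([-0.0047,  0.0008,  0.1083]), array([-0.08, -0.48, -0.2 ]))
0.217 [174.6136 141.1131]
0.167 [174.7157 166.0629]
0.161 [174.7274 168.9232]
```

View pics/c6.png

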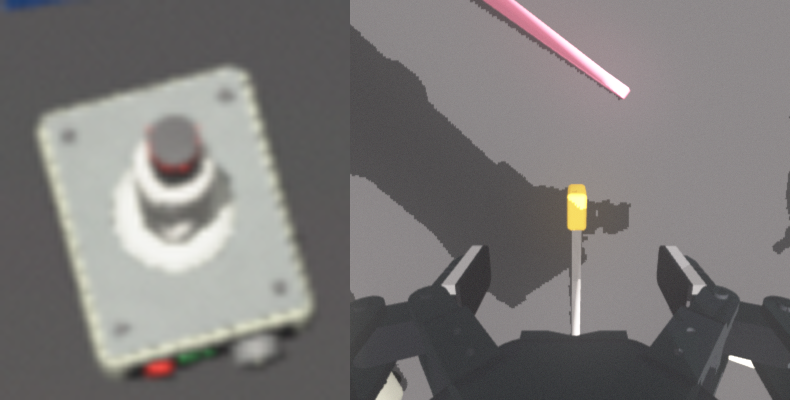

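The gauge top at (175,138) matches the predicted (175,141), so it is seated and upright. The wrist view shows the yellow head at full-image pixel (327,208) with the blade running straight down. Refining from that.

```bash
python3 - <<'E'
from h import *
np.set_printoptions(precision=4,suppress=True)
W=load('w6.png'); h=W['im'].astype(int)
m=(h[:,:,0]>150)&(h[:,:,1]>110)&(h[:,:,2]<90); ys,xs=np.nonzero(m); k=(abs(xs-327)<20); ys,xs=ys[k],xs[k]
print(xs.min(),xs.max(),ys.min(),ys.max())
# head top face end nearest blade & sides; blade tip direction
print('pred head corners', [proj(W,[.4404+a*.016,.3231+b*.008,z]) for a,b,z in((1,0,.039),(-1,0,.039),(-1,0,0),(0,1,.039),(0,-1,.039))])
print(onz(W,(xs.min()+xs.max())/2,ys.min()+20,.039))
E
```

```text
317 336 187 230
pred head corners [array([325.8501, 231.674 ]), array([322.5926, 194.4177]), array([322.8085, 183.6707]), array([334.0749, 212.6213]), array([314.4458, 214.166 ])]
[0.4351 0.3254 0.039 ]
```

Call:
{"name": "arm_command", "arguments": {
  "series": [
    {"claw":0.06,"translation":[-0.002,-0.001,0.03],"angular":[0,-0.5,0]},
    {"claw":0.06,"translation":[-0.003,-0.001,0.06],"angular":[0,-0.5,0]},
    {"claw":0.06,"translation":[-0.0035,-0.0012,0.09],"angular":[0,-0.5,0]},
    {"claw":0.06,"translation":[-0.0035,-0.0012,0.108],"angular":[0,-0.5,0]},
    {"claw":0.06,"translation":[-0.0035,-0.0012,0.108],"angular":[0,-0.5,0]},
    {"claw":0.06,"translation":[-0.0035,-0.0012,0.108],"angular":[0,-0.5,0]}
  ]
}}

```text
time: 11.38
position: [0.4389, 0.3211, 0.0073]
orientation: [-0.0, 0.041, 0.999, -0.001]
contact_force: [0.7, -0.2, 0.2]
grip_width: 0.0594
gripper_force: 0.0
```

```bash
python3 - <<'E'
from h import *
np.set_printoptions(precision=4,suppress=True)
s=env.observe(); print(s['position'],s['contact_force']); print(goto([.4397,.3248,.007],175.5))
E
```

```text
[0.4389 0.3211 0.0073] [ 0.745  -0.2168  0.165 ]
(array([-0.0005,  0.0037,  0.0003]), array([-0.17, -0.01, -0.15]))
```

Call:
{"name": "arm_command", "arguments": {
  "grip_force": 110,
  "series": [
    {"claw":0.06,"translation":[0,0.0035,0],"angular":[0,0,0]},
    {"claw":0.005,"translation":[0,0.0035,0],"angular":[0,0,0]},
    {"claw":0.005,"translation":[0,0.0035,0],"angular":[0,0,0]},
    {"claw":0.005,"translation":[0,0.0035,0],"angular":[0,0,0]},
    {"claw":0.005,"translation":[0,0.0035,0],"angular":[0,0,0]},
    {"claw":0.005,"translation":[0,0.0035,0],"angular":[0,0,0]},
    {"claw":0.005,"translation":[0,0.0035,0],"angular":[0,0,0]},
    {"claw":0.005,"translation":[0,0.0035,0],"angular":[0,0,0]}
  ]
}}

```text
time: 12.05
position: [0.44, 0.3256, 0.0089]
orientation: [0.001, 0.04, 0.999, 0.0]
contact_force: [-1.9, -1.1, 8.7]
grip_width: 0.0145
gripper_force: 107.4
```

```bash
python3 - <<'E'
from h import *
np.set_printoptions(precision=4,suppress=True)
s=env.observe(); print(s['position'],s['contact_force'],s['grip_width'])
y=np.array([-.2317,.9728]); n=np.array([.5885,.0355])
P=n+y*.205; print(P,goto([*P,.17],103.4))
W=shot('wrist','w7.png'); 
cv2.imwrite('pics/c7.png',cv2.resize(W['color'][150:400,220:440],(704,600) if 0 else (528,600),interpolation=cv2.INTER_CUBIC)[:,:,::-1])
E
```

```text
[0.44   0.3256 0.0089] [-1.8564 -1.1127  8.7152] 0.014504631885129555
[0.541  0.2349] (array([-0.1082, -0.0823, -0.1609]), array([ 0.08,  0.08, 72.04]))
```

Call:
{"name": "arm_command", "arguments": {
  "series": [
    {"claw":0.005,"translation":[0,0,-0.02],"angular":[0,0,0]},
    {"claw":0.005,"translation":[-0.005,-0.005,-0.045],"angular":[0,0,5]},
    {"claw":0.005,"translation":[-0.015,-0.012,-0.075],"angular":[0,0,11]},
    {"claw":0.005,"translation":[-0.027,-0.02,-0.1],"angular":[0,0,18]},
    {"claw":0.005,"translation":[-0.04,-0.03,-0.12],"angular":[0,0,25]},
    {"claw":0.005,"translation":[-0.053,-0.04,-0.14],"angular":[0,0,32]},
    {"claw":0.005,"translation":[-0.066,-0.05,-0.155],"angular":[0,0,39]},
    {"claw":0.005,"translation":[-0.079,-0.06,-0.161],"angular":[0,0,46]},
    {"claw":0.005,"translation":[-0.09,-0.069,-0.161],"angular":[0,0,53]},
    {"claw":0.005,"translation":[-0.1,-0.076,-0.161],"angular":[0,0,60]},
    {"claw":0.005,"translation":[-0.106,-0.08,-0.161],"angular":[0,0,66]},
    {"claw":0.005,"translation":[-0.108,-0.082,-0.161],"angular":[0,0,70]},
    {"claw":0.005,"translation":[-0.108,-0.082,-0.161],"angular":[0,0,72]},
    {"claw":0.005,"translation":[-0.108,-0.082,-0.161],"angular":[0,0,72]},
    {"claw":0.005,"translation":[-0.108,-0.082,-0.161],"angular":[0,0,72]}
  ]
}}

```text
time: 13.35
position: [0.5402, 0.2351, 0.1689]
orientation: [0.001, 0.619, 0.786, -0.0]
contact_force: [0.7, -0.2, -0.9]
grip_width: 0.0141
gripper_force: 107.4
```

```bash
python3 - <<'E'
from h import *
np.set_printoptions(precision=4,suppress=True)
y=np.array([-.2317,.9728]); n=np.array([.5885,.0355]); P=n+y*.205
s=env.observe(); print(s['position'],s['contact_force'],s['qpos'],goto([*P,.097],103.4))
S=shot('side','side8.png')['color'];T=shot('top','top8.png')['color']
x=cv2.resize(S[120:220,260:390],(520,400),interpolation=cv2.INTER_CUBIC)
cv2.imwrite('pics/c8.png',np.hstack([x,cv2.resize(T[130:210,270:326],(280,400),interpolation=cv2.INTER_CUBIC)])[:,:,::-1])
c=load('side8.png');t=load('top8.png'); p=s['position']
u=-rot(s['orientation'])[:,0]
tip=p+u*.17-[0,0,.0085]
print('pred tip side/top crop px',(proj(c,tip)-[260,120]+.5)*4,(proj(t,tip+[0,0,.01])-[270,130]+.5)*5+[520,0])
E
```

```text
[0.5402 0.2351 0.1689] [ 0.6516 -0.1833 -0.9019] [-0.9926  0.5038  0.7158  1.7822 -0.3845  1.0001  0.1098] (array([-0.0003,  0.0007,  0.0719]), array([0.01, 0.07, 0.14]))
pred tip side/top crop px [292.8366 205.4633] [681.2093 231.3448]
```

View pics/c8.png

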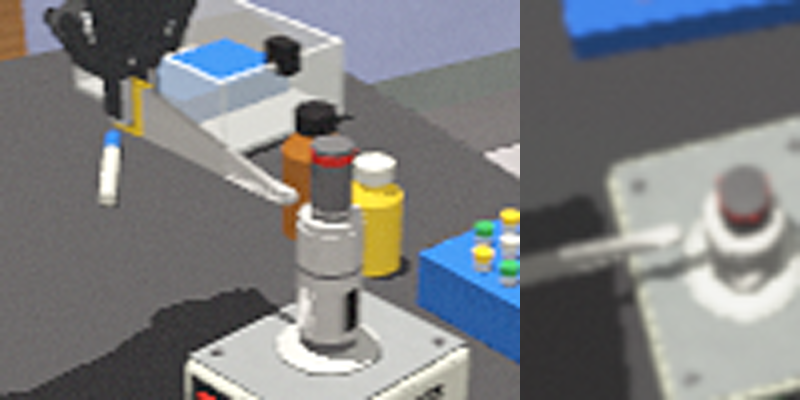

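```bash
python3 - <<'E'
from h import *
np.set_printoptions(precision=2,suppress=True,linewidth=160)
t=load('top8.png'); g=t['im'].astype(float).mean(2); s=env.observe(); p=s['position']; u=-rot(s['orientation'])[:,0]
def dx(zrel): pass
for d in (.06,.08,.1,.12,.14,.155,.168):
    h=.0375-.2126*(d-.016) if d<.145 else .01
    q=proj(t,p+u*d+[0,0,h-.0085]); c=int(round(q[0])); r=int(round(q[1]))
    col=g[r-6:r+8,c]; print(d,q,r-6,col.astype(int))
# spindle nose disc and gauge: brightness rows near the nose, and mixer holes shift vs first picture
a=load('top1.png')['im'].astype(float).mean(2)
print(proj(t,[.5885,.0355,.161]))
for r in range(168,184,2): print(r,a[r,303:329].astype(int))
E
```

```text
0.06 [261.12 184.63] 179 [ 47  48  50  58  79  92  97 100 102  96  74  55  49  49]
0.08 [268.65 183.07] 177 [ 49  49  50  53  73  97 100 102 102  94  71  53  48  50]
0.1 [276.12 181.52] 176 [ 49  49  49  61  88 105 104 102  97  82  59  49  49  49]
0.12 [283.52 179.99] 174 [ 49  48  51  71 128 177 157 121 114 105  72  50  50  49]
0.14 [290.85 178.47] 172 [189 200 197 189 197 215 202 161 128 129 125 113 101  88]
0.155 [296.29 177.14] 171 [186 184 186 187 201 228 234 210 158 170 184 176 141 108]
0.168 [300.97 175.91] 170 [187 188 188 188 195 212 221 210 171 178 181 165 126 104]
[314.45 173.28]
168 [185 185 184 184 187 197 216 221 212 190 174 178 181 190 204 224 226 215 194 185 186 185 186 185 186 185]
170 [184 183 182 190 210 214 189 170 152 127 113 112 112 117 137 165 192 219 213 196 189 187 186 187 186 188]
172 [184 184 187 199 212 190 172 144 110  99 106 110 109 106 106 119 146 182 217 206 186 186 187 187 188 187]
174 [186 193 208 214 219 191 165 137 117 119 126 129 129 126 120 135 167 190 214 191 158 167 181 187 188 187]
176 [194 216 225 221 216 215 195 186 178 156 139 133 135 144 161 171 181 209 209 168 133 131 154 177 186 186]
178 [220 232 237 227 190 200 222 217 196 189 194 197 191 183 188 203 217 198 150 123 126 129 135 158 178 184]
180 [220 236 240 236 194 138 145 183 215 229 234 237 238 233 214 177 142 113 105 117 129 138 154 175 184 186]
182 [222 236 240 239 218 155 114 106 108 112 120 121 116 109 103  97  99 100 107 125 159 211 218 204 190 186]
```

```bash
python3 - <<'E'
from h import *
np.set_printoptions(precision=4,suppress=True)
y=np.array([-.2317,.9728]); n=np.array([.5883,.0355]); P=n+y*.205
print(goto([*P,.0955],103.4))
E
```

```text
(array([-0.0003,  0.0004,  0.0735]), array([0.03, 0.06, 0.16]))
```

Call:
{"name": "arm_command", "arguments": {
  "series": [
    {"claw":0.005,"translation":[0,0.0005,0.02],"angular":[0,0,0]},
    {"claw":0.005,"translation":[0,0.0005,0.045],"angular":[0,0,0.2]},
    {"claw":0.005,"translation":[0,0.0005,0.065],"angular":[0,0,0.2]},
    {"claw":0.005,"translation":[0,0.0005,0.0735],"angular":[0,0,0.2]},
    {"claw":0.005,"translation":[0,0.0005,0.0735],"angular":[0,0,0.2]},
    {"claw":0.005,"translation":[0,0.0005,0.0735],"angular":[0,0,0.2]}
  ]
}}

```text
time: 13.95
position: [0.5414, 0.235, 0.0959]
orientation: [0.001, 0.621, 0.784, -0.0]
contact_force: [0.2, 0.1, -2.2]
grip_width: 0.0143
gripper_force: 107.4
```

```bash
python3 - <<'E'
from h import *
np.set_printoptions(precision=4,suppress=True)
y=np.array([-.2317,.9728]); n=np.array([.5883,.0355]); P=n+y*.205
s=env.observe();print(s['position'],s['contact_force'],s['ft_torque'],goto([*P,.0955],103.4))
E
```

```text
[0.5414 0.235  0.0959] [ 0.1802  0.0777 -2.1826] [ 0.1205 -0.0006  0.0448] (array([ 0.    , -0.0006,  0.0004]), array([ 0.03,  0.08, -0.12]))
```

Call:
{"name": "arm_command", "arguments": {
  "series": [
    {"claw":0.005,"translation":[-0.006,-0.0005,0],"angular":[0,0,0]},
    {"claw":0.005,"translation":[-0.012,-0.0005,0],"angular":[0,0,0]},
    {"claw":0.005,"translation":[-0.018,-0.0005,0],"angular":[0,0,0]},
    {"claw":0.005,"translation":[-0.024,-0.0005,0],"angular":[0,0,0]},
    {"claw":0.005,"translation":[-0.03,-0.0005,0],"angular":[0,0,0]},
    {"claw":0.005,"translation":[-0.03,-0.0005,0],"angular":[0,0,0]}
  ]
}}

```text
time: 14.45
position: [0.5482, 0.2037, 0.096]
orientation: [0.001, 0.622, 0.783, -0.0]
contact_force: [-0.6, -0.8, -1.8]
grip_width: 0.0144
gripper_force: 107.5
```

Call:
{"name": "arm_command", "arguments": {
  "series": [
    {"claw":0.005,"translation":[-0.008,0,0],"angular":[0,0,0]},
    {"claw":0.005,"translation":[-0.016,0,0],"angular":[0,0,0]},
    {"claw":0.005,"translation":[-0.024,0,0],"angular":[0,0,0]},
    {"claw":0.005,"translation":[-0.032,0,0],"angular":[0,0,0]},
    {"claw":0.005,"translation":[-0.04,0,0],"angular":[0,0,0]},
    {"claw":0.005,"translation":[-0.046,0,0],"angular":[0,0,0]},
    {"claw":0.005,"translation":[-0.046,0,0],"angular":[0,0,0]}
  ]
}}

```text
time: 15.03
position: [0.5586, 0.1588, 0.0958]
orientation: [0.001, 0.622, 0.783, -0.0]
contact_force: [0.2, -0.8, -2.2]
grip_width: 0.0149
gripper_force: 107.5
```

```bash
python3 - <<'E'
from h import *
np.set_printoptions(precision=4,suppress=True)
S=shot('side','side9.png')['color']
cv2.imwrite('pics/c9.png',cv2.resize(S[110:220,280:390],(600,600),interpolation=cv2.INTER_CUBIC)[:,:,::-1])
y=np.array([-.2317,.9728]); n=np.array([.5883,.0355]); P=n+y*.08
s=env.observe();print(s['contact_force'],s['ft_torque'],goto([*P,.0945],103.4))
E
```

```text
[ 0.0775  0.2412 -2.6833] [ 0.145   0.0423 -0.0314] (array([-0.048 ,  0.0004,  0.0013]), array([ 0.04,  0.09, -0.23]))
```

View pics/c9.png

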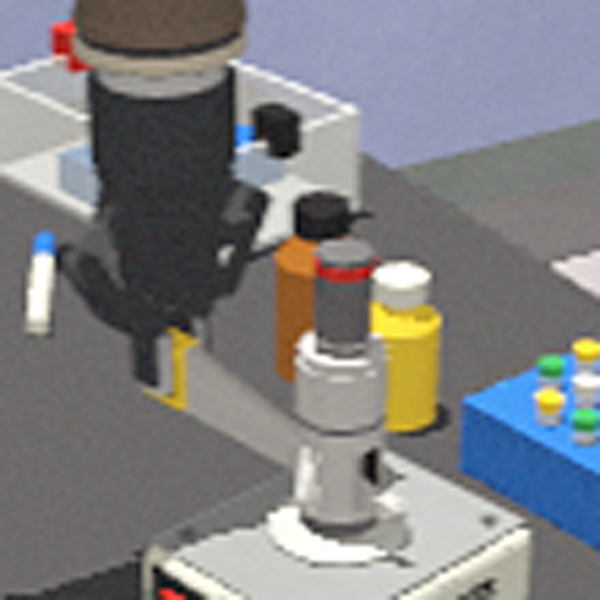

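The blade passes through the slot, with its tip emerging at (392,498). Lowering it lightly onto the slot floor.

Call:
{"name": "arm_command", "arguments": {
  "series": [
    {"claw":0.005,"translation":[0,0,0.0005],"angular":[0,0,0]},
    {"claw":0.005,"translation":[0,0,0.001],"angular":[0,0,0]},
    {"claw":0.005,"translation":[0,0,0.0015],"angular":[0,0,0]},
    {"claw":0.005,"translation":[0,0,0.002],"angular":[0,0,0]}
  ]
}}

```text
time: 15.42
position: [0.558, 0.1616, 0.0936]
orientation: [0.001, 0.62, 0.784, -0.0]
contact_force: [0.6, 0.2, -0.1]
grip_width: 0.0143
gripper_force: 107.6
```

Call:
{"name": "arm_command", "arguments": {
  "series": [
    {"claw":0.005,"translation":[-0.004,0,0],"angular":[0,0,0]},
    {"claw":0.005,"translation":[-0.008,0,0],"angular":[0,0,0]},
    {"claw":0.005,"translation":[-0.011,0,0],"angular":[0,0,0]},
    {"claw":0.005,"translation":[-0.014,0,0],"angular":[0,0,0]},
    {"claw":0.005,"translation":[-0.017,0,0],"angular":[0,0,0]},
    {"claw":0.005,"translation":[-0.02,0,0],"angular":[0,0,0]}
  ]
}}

```text
time: 15.92
position: [0.5619, 0.1448, 0.0935]
orientation: [-0.001, 0.62, 0.785, 0.001]
contact_force: [-3.2, 16.1, 0.4]
grip_width: 0.0141
gripper_force: 107.9
```

Call:
{"name": "arm_command", "arguments": {
  "series": [
    {"claw":0.005,"translation":[-0.0025,0,0],"angular":[0,0,0]},
    {"claw":0.005,"translation":[-0.005,0,0],"angular":[0,0,0]},
    {"claw":0.005,"translation":[-0.0075,0,0],"angular":[0,0,0]},
    {"claw":0.005,"translation":[-0.01,0,0],"angular":[0,0,0]},
    {"claw":0.005,"translation":[-0.0125,0,0],"angular":[0,0,0]},
    {"claw":0.005,"translation":[-0.015,0,0],"angular":[0,0,0]}
  ]
}}

```text
time: 16.42
position: [0.5645, 0.1341, 0.0935]
orientation: [-0.003, 0.618, 0.786, 0.002]
contact_force: [-6.3, 21.3, 2.4]
grip_width: 0.0142
gripper_force: 108.1
```

Call:
{"name": "arm_command", "arguments": {
  "series": [
    {"claw":0.005,"translation":[-0.0025,0,0],"angular":[0,0,0]},
    {"claw":0.005,"translation":[-0.005,0,0],"angular":[0,0,0]},
    {"claw":0.005,"translation":[-0.0075,0,0],"angular":[0,0,0]},
    {"claw":0.005,"translation":[-0.01,0,0],"angular":[0,0,0]},
    {"claw":0.005,"translation":[-0.0125,0,0],"angular":[0,0,0]},
    {"claw":0.005,"translation":[-0.0125,0,0],"angular":[0,0,0]}
  ]
}}

```text
time: 16.92
position: [0.5681, 0.1195, 0.0936]
orientation: [-0.002, 0.619, 0.785, 0.001]
contact_force: [-1.4, 12.2, 0.8]
grip_width: 0.0145
gripper_force: 107.9
```

```bash
cat > chk.py <<'E'
from h import *
import sys
np.set_printoptions(precision=4,suppress=True)
s=env.observe(); y=np.array([-.2317,.9728]); n=np.array([.5883,.0355])
print('dist',(s['position'][:2]-n)@y,s['position'],s['contact_force'],s['ft_torque'],s['qpos'])
# gauge lift: track red ring rows in side camera; and yellow head
S=shot('side',sys.argv[1]); 
for f in('side5.png',sys.argv[1]):
    h=load(f)['im'].astype(int)[150:180,330:360]; m=(h[:,:,0]>120)&(h[:,:,1]<60)&(h[:,:,2]<60); w=np.clip(h[:,:,0]-h[:,:,1]-30,0,None); yy,xx=np.mgrid[150:180,330:360]
    w=w*(h[:,:,1]<70); print('red ring centroid',(xx*w).sum()/w.sum(),(yy*w).sum()/w.sum())
c=load('side5.png'); print('px/mm',proj(c,[.5885,.0355,.2])-proj(c,[.5885,.0355,.201]))
E
python3 chk.py side10.png
```

```text
dist 0.08635367439485653 [0.5681 0.1195 0.0936] [-1.4082 12.2039  0.7651] [2.3937 0.555  0.0138] [-0.7359  0.5776  0.6413  1.8729 -0.4593  0.8421  0.3768]
red ring centroid 342.43934575193094 159.83371194911405
red ring centroid 341.6099206349206 157.71468253968254
px/mm [-0.0067  0.3509]
```

Call:
{"name": "arm_command", "arguments": {
  "series": [
    {"claw":0.005,"translation":[-0.002,0,0],"angular":[0,0,0]},
    {"claw":0.005,"translation":[-0.004,0,0],"angular":[0,0,0]},
    {"claw":0.005,"translation":[-0.006,0,0],"angular":[0,0,0]},
    {"claw":0.005,"translation":[-0.008,0,0],"angular":[0,0,0]},
    {"claw":0.005,"translation":[-0.008,0,0],"angular":[0,0,0]},
    {"claw":0.005,"translation":[-0.008,0,0],"angular":[0,0,0]}
  ]
}}

```text
time: 17.47
position: [0.5706, 0.1084, 0.0937]
orientation: [-0.0, 0.62, 0.784, 0.0]
contact_force: [-1.0, 5.3, -0.1]
grip_width: 0.0141
gripper_force: 107.8
```

```bash
python3 chk.py side11.png
```

```text
dist 0.07502160198507095 [0.5706 0.1084 0.0937] [-1.021   5.2576 -0.0767] [1.1318 0.1663 0.0139] [-0.7204  0.5782  0.6439  1.8727 -0.4567  0.8412  0.3899]
red ring centroid 342.43934575193094 159.83371194911405
red ring centroid 341.96836777730914 156.6680725432307
px/mm [-0.0067  0.3509]
```

Call:
{"name": "arm_command", "arguments": {
  "grip_force": 60,
  "series": [
    {"claw":0.02,"translation":[0,0,0],"angular":[0,0,0]},
    {"claw":0.03,"translation":[0,0,0],"angular":[0,0,0]},
    {"claw":0.045,"translation":[0,0,0],"angular":[0,0,0]},
    {"claw":0.06,"translation":[0,0,0],"angular":[0,0,0]},
    {"claw":0.06,"translation":[0,0,0],"angular":[0,0,0]},
    {"claw":0.06,"translation":[0,0,-0.02],"angular":[0,0,0]},
    {"claw":0.06,"translation":[0,0,-0.05],"angular":[0,0,0]},
    {"claw":0.06,"translation":[0.01,0,-0.08],"angular":[0,0,0]},
    {"claw":0.085,"translation":[0.02,0,-0.11],"angular":[0,0,0]},
    {"claw":0.085,"translation":[0.02,0,-0.15],"angular":[0,0,0]},
    {"claw":0.085,"translation":[0.02,0,-0.19],"angular":[0,0,0]},
    {"claw":0.085,"translation":[0.02,0,-0.21],"angular":[0,0,0]}
  ]
}}

```text
time: 18.52
position: [0.5674, 0.1263, 0.3084]
orientation: [0.002, 0.621, 0.784, 0.002]
contact_force: [0.5, -0.7, 0.2]
grip_width: 0.0849
gripper_force: 0.0
```

```bash
python3 chk.py side12.png; python3 - <<'E'
from h import *
S=load('side12.png')['im']
h=S[120:240,270:380].astype(int); m=(h[:,:,0]>150)&(h[:,:,1]>110)&(h[:,:,2]<90); y,x=np.nonzero(m); 
k=x<55; print('yellow head px',x[k].mean()+270,y[k].mean()+120,k.sum())
# axis of gauge handle from dark disc: red ring only
s=env.observe(); 
for yaw in (103.4,150,60): print(yaw,goto([.5883,.0355,.3],yaw))
print(proj(load('side12.png'),[.5706,.1084,.085+.02]))
E
```

```text
dist 0.0931415952762618 [0.5674 0.1263 0.3084] [ 0.5158 -0.7052  0.1822] [-0.0075 -0.0422  0.0103] [-0.8715  0.3601  0.7884  1.615  -0.2642  1.2711  0.193 ]
red ring centroid 342.43934575193094 159.83371194911405
red ring centroid 342.1388766032729 156.68863334807608
px/mm [-0.0067  0.3509]
yellow head px 321.536231884058 182.6086956521739 69
103.4 (array([-0.0928, -0.0018,  0.0108]), array([ 0.54,  0.03, -0.17]))
150 (array([-0.0928, -0.0018,  0.0108]), array([  0.5 ,   0.25, -46.77]))
60 (array([-0.0928, -0.0018,  0.0108]), array([ 0.53, -0.17, 43.23]))
[322.79281069 183.75102648]
```

Call:
{"name": "arm_command", "arguments": {
  "series": [
    {"claw":0.085,"translation":[-0.03,0,0],"angular":[0.5,0,0]},
    {"claw":0.085,"translation":[-0.065,-0.001,0],"angular":[0.5,0,0]},
    {"claw":0.085,"translation":[-0.093,-0.002,0],"angular":[0.5,0,0]},
    {"claw":0.085,"translation":[-0.093,-0.002,0],"angular":[0.5,0,0]},
    {"claw":0.085,"translation":[-0.093,-0.002,0.03],"angular":[0.5,0,0]},
    {"claw":0.085,"translation":[-0.093,-0.002,0.065],"angular":[0.5,0,0]},
    {"claw":0.085,"translation":[-0.093,-0.002,0.095],"angular":[0.5,0,0]},
    {"claw":0.085,"translation":[-0.093,-0.002,0.112],"angular":[0.5,0,0]},
    {"claw":0.085,"translation":[-0.093,-0.002,0.119],"angular":[0.5,0,0]},
    {"claw":0.085,"translation":[-0.093,-0.002,0.119],"angular":[0.5,0,0]}
  ]
}}

```text
time: 19.4
position: [0.5846, 0.0355, 0.1833]
orientation: [-0.003, 0.621, 0.784, -0.005]
contact_force: [0.8, -0.5, 0.4]
grip_width: 0.0851
gripper_force: 0.0
```

```bash
python3 - <<'E'
from h import *
s=env.observe();print(s['position'],s['contact_force'],goto([.5883,.0355,.189],103.4))
E
```

```text
[0.58457846 0.03551322 0.18330816] [ 0.78972262 -0.54816037  0.3519862 ] (array([-0.0009,  0.0036, -0.0057]), array([-0.63,  0.08, -0.15]))
```

Call:
{"name": "arm_command", "arguments": {
  "series": [
    {"claw":0.085,"translation":[-0.001,0.003,-0.003],"angular":[-0.5,0,0]},
    {"claw":0.085,"translation":[-0.001,0.003,-0.004],"angular":[-0.5,0,0]},
    {"claw":0.085,"translation":[-0.001,0.003,-0.004],"angular":[-0.5,0,0]}
  ]
}}

```text
time: 19.65
position: [0.59, 0.0351, 0.1907]
orientation: [0.002, 0.621, 0.784, 0.001]
contact_force: [-0.6, 0.3, 0.5]
grip_width: 0.0854
gripper_force: 0.0
```

```bash
python3 - <<'E'
from h import *
s=env.observe();print(s['position'],s['contact_force'],goto([.5883,.0355,.189],103.4))
E
```

```text
[0.5899958  0.03509982 0.19068814] [-0.59547316  0.34136368  0.54311677] (array([ 0.0008, -0.0016,  0.0017]), array([ 0.23,  0.09, -0.15]))
```

Call:
{"name": "arm_command", "arguments": {
  "grip_force": 60,
  "series": [
    {"claw":0.085,"translation":[0,0,0],"angular":[0,0,0]},
    {"claw":0.085,"translation":[0,0,0],"angular":[0,0,0]},
    {"claw":0.085,"translation":[0,0,0],"angular":[0,0,0]},
    {"claw":0.085,"translation":[0,0,0],"angular":[0,0,0]},
    {"claw":0.06,"translation":[0,0,0],"angular":[0,0,0]},
    {"claw":0.045,"translation":[0,0,0],"angular":[0,0,0]}
  ]
}}

```text
time: 20.15
position: [0.5887, 0.0353, 0.1887]
orientation: [0.001, 0.621, 0.784, -0.0]
contact_force: [0.6, -0.5, -0.0]
grip_width: 0.0636
gripper_force: 0.0
```

```bash
python3 - <<'E'
from h import *
s=env.observe();print(s['position'],s['contact_force'],goto([.5883,.0355,.189],103.4))
E
```

```text
[0.5887247  0.03529837 0.188722  ] [ 0.55963532 -0.46064749 -0.04124285] (array([ 0.0003, -0.0004, -0.0003]), array([ 0.03,  0.08, -0.13]))
```

Well centred. Closing, then lifting slowly.

Call:
{"name": "arm_command", "arguments": {
  "grip_force": 70,
  "series": [
    {"claw":0.03,"translation":[0,0,0],"angular":[0,0,0]},
    {"claw":0.02,"translation":[0,0,0],"angular":[0,0,0]},
    {"claw":0.02,"translation":[0,0,0],"angular":[0,0,0]},
    {"claw":0.02,"translation":[0,0,0],"angular":[0,0,0]},
    {"claw":0.02,"translation":[0,0,0],"angular":[0,0,0]},
    {"claw":0.02,"translation":[0,0,0],"angular":[0,0,0]},
    {"claw":0.02,"translation":[0,0,0],"angular":[0,0,0]}
  ]
}}

```text
time: 20.73
position: [0.5887, 0.0352, 0.1888]
orientation: [0.001, 0.621, 0.784, -0.0]
contact_force: [-0.9, -1.1, 1.0]
grip_width: 0.0266
gripper_force: 68.6
```

Call:
{"name": "arm_command", "arguments": {
  "series": [
    {"claw":0.02,"translation":[0,0,-0.003],"angular":[0,0,0]},
    {"claw":0.02,"translation":[0,0,-0.007],"angular":[0,0,0]},
    {"claw":0.02,"translation":[0,0,-0.012],"angular":[0,0,0]},
    {"claw":0.02,"translation":[0,0,-0.018],"angular":[0,0,0]},
    {"claw":0.02,"translation":[0,0,-0.025],"angular":[0,0,0]}
  ]
}}

```text
time: 21.15
position: [0.5886, 0.0353, 0.2142]
orientation: [0.001, 0.621, 0.784, -0.0]
contact_force: [0.1, 1.1, -4.0]
grip_width: 0.0264
gripper_force: 69.0
```

```bash
python3 - <<'E'
from h import *
s=env.observe();print(goto([.497,-.271,.27],103.4))
E
```

```text
(array([-0.2772, -0.1594, -0.0555]), array([ 0.02,  0.08, -0.14]))
```

Call:
{"name": "arm_command", "arguments": {
  "series": [
    {"claw":0.02,"translation":[0,0,-0.02],"angular":[0,0,0]},
    {"claw":0.02,"translation":[0,0,-0.045],"angular":[0,0,0]},
    {"claw":0.02,"translation":[-0.01,-0.006,-0.055],"angular":[0,0,0]},
    {"claw":0.02,"translation":[-0.028,-0.016,-0.055],"angular":[0,0,0]},
    {"claw":0.02,"translation":[-0.053,-0.03,-0.055],"angular":[0,0,0]},
    {"claw":0.02,"translation":[-0.083,-0.048,-0.055],"angular":[0,0,0]},
    {"claw":0.02,"translation":[-0.115,-0.066,-0.055],"angular":[0,0,0]},
    {"claw":0.02,"translation":[-0.147,-0.085,-0.055],"angular":[0,0,0]},
    {"claw":0.02,"translation":[-0.179,-0.103,-0.055],"angular":[0,0,0]},
    {"claw":0.02,"translation":[-0.21,-0.121,-0.055],"angular":[0,0,0]},
    {"claw":0.02,"translation":[-0.237,-0.136,-0.055],"angular":[0,0,0]},
    {"claw":0.02,"translation":[-0.258,-0.148,-0.055],"angular":[0,0,0]},
    {"claw":0.02,"translation":[-0.271,-0.156,-0.055],"angular":[0,0,0]},
    {"claw":0.02,"translation":[-0.277,-0.159,-0.055],"angular":[0,0,0]},
    {"claw":0.02,"translation":[-0.277,-0.159,-0.055],"angular":[0,0,0]},
    {"claw":0.02,"translation":[-0.277,-0.159,-0.04],"angular":[0,0,0]},
    {"claw":0.02,"translation":[-0.277,-0.159,-0.01],"angular":[0,0,0]},
    {"claw":0.02,"translation":[-0.277,-0.159,0.02],"angular":[0,0,0]},
    {"claw":0.02,"translation":[-0.277,-0.159,0.035],"angular":[0,0,0]},
    {"claw":0.02,"translation":[-0.277,-0.159,0.035],"angular":[0,0,0]}
  ]
}}

```text
time: 22.82
position: [0.4964, -0.2676, 0.1755]
orientation: [-0.002, 0.62, 0.785, -0.001]
contact_force: [-0.8, 0.1, -4.1]
grip_width: 0.0264
gripper_force: 69.6
```

```bash
python3 - <<'E'
from h import *
s=env.observe();print(s['position'],s['contact_force'],goto([.497,-.271,.0895],103.4))
S=shot('side','side13.png')['im'] if 0 else shot('side','side13.png')['color']
c=load('side13.png'); print(proj(c,[.497,-.271,.07]))
h=S.astype(int); 
E
```

```text
[ 0.49640275 -0.26759685  0.1755485 ] [-0.84773705  0.08776193 -4.0608008 ] (array([-0.0037,  0.0001,  0.086 ]), array([-0.23, -0.17,  0.01]))
[382.92627501 286.05470269]
```

Call:
{"name": "arm_command", "arguments": {
  "series": [
    {"claw":0.02,"translation":[0,0,0],"angular":[0,0,0]},
    {"claw":0.02,"translation":[0,0,0],"angular":[0,0,0]},
    {"claw":0.02,"translation":[0,0,0],"angular":[0,0,0]},
    {"claw":0.02,"translation":[0,0,0],"angular":[0,0,0]}
  ]
}}

```text
time: 23.2
position: [0.4982, -0.271, 0.1801]
orientation: [0.002, 0.621, 0.784, 0.0]
contact_force: [0.3, -0.3, -3.4]
grip_width: 0.0267
gripper_force: 69.6
```

```bash
python3 - <<'E'
from h import *
s=env.observe();print(s['position'],s['contact_force'],goto([.497,-.271,.0895],103.4))
E
```

```text
[ 0.49822166 -0.27098938  0.18011506] [ 0.31059018 -0.2977413  -3.41625735] (array([ 0.0005, -0.0014,  0.0906]), array([ 0.13,  0.13, -0.12]))
```

Down smoothly to just above seating.

Call:
{"name": "arm_command", "arguments": {
  "series": [
    {"claw":0.02,"translation":[0,-0.001,0.012],"angular":[0,0,0]},
    {"claw":0.02,"translation":[0,-0.001,0.03],"angular":[0,0,0]},
    {"claw":0.02,"translation":[0,-0.001,0.048],"angular":[0,0,0]},
    {"claw":0.02,"translation":[0,-0.001,0.064],"angular":[0,0,0]},
    {"claw":0.02,"translation":[0,-0.001,0.076],"angular":[0,0,0]},
    {"claw":0.02,"translation":[0,-0.001,0.084],"angular":[0,0,0]},
    {"claw":0.02,"translation":[0,-0.001,0.088],"angular":[0,0,0]},
    {"claw":0.02,"translation":[0,-0.001,0.088],"angular":[0,0,0]},
    {"claw":0.02,"translation":[0,-0.001,0.088],"angular":[0,0,0]}
  ]
}}

```text
time: 23.95
position: [0.4969, -0.2716, 0.0913]
orientation: [0.001, 0.621, 0.784, -0.0]
contact_force: [0.1, -0.4, -3.2]
grip_width: 0.0263
gripper_force: 70.0
```

Call:
{"name": "arm_command", "arguments": {
  "series": [
    {"claw":0.02,"translation":[0.0005,0,0.0005],"angular":[0,0,0]},
    {"claw":0.02,"translation":[0.0005,0,0.001],"angular":[0,0,0]},
    {"claw":0.02,"translation":[0.0005,0,0.0015],"angular":[0,0,0]},
    {"claw":0.02,"translation":[0.0005,0,0.002],"angular":[0,0,0]},
    {"claw":0.02,"translation":[0.0005,0,0.0025],"angular":[0,0,0]},
    {"claw":0.02,"translation":[0.0005,0,0.0025],"angular":[0,0,0]}
  ]
}}

```text
time: 24.45
position: [0.4971, -0.2712, 0.0902]
orientation: [0.002, 0.621, 0.784, 0.0]
contact_force: [-4.3, 1.6, 15.3]
grip_width: 0.0265
gripper_force: 71.9
```

Call:
{"name": "arm_command", "arguments": {
  "series": [
    {"claw":0.02,"translation":[0,0,-0.0015],"angular":[0,0,0]},
    {"claw":0.035,"translation":[0,0,-0.0015],"angular":[0,0,0]},
    {"claw":0.05,"translation":[0,0,-0.0015],"angular":[0,0,0]},
    {"claw":0.07,"translation":[0,0,-0.0015],"angular":[0,0,0]},
    {"claw":0.07,"translation":[0,0,-0.0015],"angular":[0,0,0]},
    {"claw":0.07,"translation":[0,0,-0.0015],"angular":[0,0,0]},
    {"claw":0.07,"translation":[0,0,-0.03],"angular":[0,0,0]},
    {"claw":0.07,"translation":[0,0,-0.065],"angular":[0,0,0]},
    {"claw":0.07,"translation":[0,0,-0.1],"angular":[0,0,0]},
    {"claw":0.07,"translation":[0,0,-0.14],"angular":[0,0,0]},
    {"claw":0.07,"translation":[0,0,-0.17],"angular":[0,0,0]},
    {"claw":0.07,"translation":[0,0,-0.17],"angular":[0,0,0]},
    {"claw":0.07,"translation":[0,0,-0.17],"angular":[0,0,0]},
    {"claw":0.07,"translation":[0,0,-0.17],"angular":[0,0,0]}
  ]
}}

```text
time: 25.62
position: [0.4963, -0.2701, 0.2581]
orientation: [0.0, 0.621, 0.784, -0.0]
contact_force: [-0.1, -0.6, 0.1]
grip_width: 0.0698
gripper_force: 0.0
```

```bash
python3 - <<'E'
from h import *
s=env.observe();print(s['position'],s['contact_force'],s['joint_vel'].round(3))
S=shot('side','side14.png')['color'].astype(int); a=load('side1.png')['im'].astype(int)
def ring(h):
    h=h[255:300,365:405]; w=np.clip(h[:,:,0]-h[:,:,1]-30,0,None)*(h[:,:,1]<70); y,x=np.mgrid[255:300,365:405]; return (x*w).sum()/w.sum(),(y*w).sum()/w.sum(),w.sum()
print('red ring then/now',ring(a),ring(S))
def green(h):
    h=h[280:310,405:440]; w=(h[:,:,1]-h[:,:,0]>40); y,x=np.nonzero(w); return x.mean(),y.mean()
print(green(a),green(S))
h=S[120:240,270:330]; m=(h[:,:,0]>150)&(h[:,:,1]>110)&(h[:,:,2]<90); y,x=np.nonzero(m); print('key head',x.mean()+270,y.mean()+120,len(x))
cv2.imwrite('pics/c14.png',cv2.resize(S[130:330,290:430].astype(np.uint8),(420,600),interpolation=cv2.INTER_CUBIC)[:,:,::-1])
E
```

```text
[ 0.49625195 -0.27008664  0.2580883 ] [-0.12245155 -0.60954928  0.14391778] [ 0.006  0.02  -0.011  0.018 -0.002  0.     0.   ]
red ring then/now (np.float64(384.11014666267585), np.float64(271.42442382520204), np.int64(3341)) (np.float64(384.2359050445104), np.float64(271.17833827893173), np.int64(3370))
(np.float64(17.714285714285715), np.float64(15.971428571428572)) (np.float64(17.516129032258064), np.float64(16.193548387096776))
key head 322.4395604395604 182.3186813186813 91
```

```bash
python3 -c "
from cell import env
print(env.job_done())"
```

```text
the job is handed in; nothing more can be done
None
```

The job is handed in, but no verdict came back: the gauge was seated, broken loose about 9 mm on the key and returned to its stand hole, and the key stays in the slot; the last image shows the gauge back within about 1 mm of its start and the green gauge unmoved, and I didn't re-check the other bench items.

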